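# Pack the repair case, break its lid stay, shut the lid and lock it

### The job

Pack the away-job case on the table: put all the press blocks, loupe and thread spools lying loose in front of the trimmer into its well, side by side in one layer so that the lid can close. Then push the knuckle of the locked lid stay to break it, lower the lid gently, never letting it drop, until it is fully shut, and only then push both fastener pins in the lid down flush to lock it. Leave the other tools where they are.

Things in the scene. Friction and masses are not known exactly. Their poses are not given: they have to be found in the camera images.
- case: Plywood case fixed on the table, 180 (x) x 200 (y) mm, rim 54 mm high. Origin: centre of its underside; x points to the hinge (away from the robot), y left, z up. Open well without dividers: x -72 to +84, y -94 to +94 mm, floor at z = 10 mm. The lid, hinged on the far rim, starts open, leaning 16 degrees past vertical, held by a steel folding stay outside the left wall (y = 104 to 111 mm).
- well (a point): Centre of the well's floor, 10 mm above the case's underside, at case x = +6 mm, y = 0.
- hinge (a point): Middle of the lid's hinge axis (the axis lies along the case's y), case x = +93 mm, z = 55 mm.
- case_lid (a joint): Lid angle in rad: 0 shut, 1.85 locked open as at the start; the lid's lower face then meets the rim, so nothing inside may stand above it. With the stay locked it cannot be lowered. With the stay broken it stays where it is left above about 1.0 rad and falls shut if let go below that.
- pull_tab (a point): Grip point of the black pull tab in the middle of the lid's front edge: 24 mm wide (case y), 10 mm thick, 36 mm out past the edge; this point is 21 mm past the edge, 207 mm from the hinge along the lid, 6 mm above its lower face (which lies in the hinge axis). It points up when open; pinched across its 24 mm from above it turns between the fingers as the lid comes down.
- stay_barrel (a point): Centre of the black knuckle barrel joining the stay's arms: a round bar 17 mm thick, 27 mm long along the case's y, standing out to the left (case y 110 to 138 mm). Locked, it is 98 mm above the table, 35 mm before the hinge. Pushed down and towards the hinge with 3 to 8 N it breaks and swings about stay_foot at 86 mm radius; the first 30 mm bring the lid forward by 0.1 to 0.2 rad.
- stay_foot (a point): Pivot of the stay's lower arm on the case's left wall (case x = -7, z = 41 mm); this point lies at y = 124 mm like stay_barrel.
- stay_knuckle (a joint): Angle of the stay's knuckle in rad: 2.99 locked (0.08 past straight, against its stop), 2.91 straight, below 2.55 plainly broken, 0 folded flat with the lid shut. It is stiff enough to stay as it is left.
- pin_left_head (a point): Centre of the top of the left push-rivet pin's head (15 mm across) in the lid near its front left corner (174 mm from the hinge, case y = +75 mm). Released it stands 8.5 mm above its 25 mm collar, 23 mm above the lid's lower face; it points up once the lid is shut.
- pin_right_head (a point): The same for the right pin (case y = -75 mm).
- pin_left (a joint): How far the left pin is pushed in, m: 0 released, 0.0085 flush with its collar. About 5 N moves it; it stays where it is left. Pushed in while the lid is open, its spread sleeve would no longer enter the case's front rail.
- pin_right (a joint): How far the right pin is pushed in, m, likewise.
- press_block_a: Beech pressing block, 40 x 120 x 25 mm (x, y, z), 75 g. Origin: centre of its underside. May be absent.
- press_block_b: The other beech pressing block, the same. May be absent.
- loupe: Black stand loupe, a waisted round body 37 mm in diameter, 38 mm high. Origin: centre of its underside. May be absent.
- spool_b: The other thread spool, the same. May be absent.
- spool_a: Wooden spool of linen thread, flanges 31 mm in diameter at the bottom and top 8 mm, 18 mm thick between, 40 mm high. Origin: centre of its underside. May be absent.
- spray_bottle: Dark spray bottle, 73 x 120 x 169 mm, by the trimmer on the right. To be left alone. Origin: centre of its underside.
- pencil: Green pencil, 7 x 117 x 7 mm, lying near the front edge before the things to pack. To be left alone.
- bone_folder: Pale flat bone folder, 22 x 155 x 4 mm, near the table's front edge before the case. To be left alone.

How it is judged:
By the outcome, as a careful person would: the job done as asked, in the order asked, and still so for the second after the job is handed in, with the robot touching nothing.
Of press_block_a, press_block_b, loupe, spool_a, spool_b only 3 to 4 are there at a start; the rules pass over those that are not, and their reading is None.
At some moment in a run one of press_block_a, press_block_b may be knocked a few centimetres aside while the robot is not near it.
It also fails if it takes over 192 s, if anything falls off the work surface, if the arm or the gripper's body presses on something with over 40 N, if the wrist force passes 120 N, or if a joint passes its speed limit or range.

### The arm

A 6-joint arm with a two-finger parallel gripper is mounted at the origin on a cart in front of the work surface, level with it; the furniture and walls round the work are solid. World frame = base frame: x ahead of the robot, y to its left, z up, the work surface at z = 0. Lengths are in m, angles in degrees, forces in N, time in s.
With the tool pointing down it reaches from about 0.325 to 0.85 m from the base axis. Payload 15.5 kg.
Tool frame: the origin (TCP) lies midway between the tips of the shut fingers; the grasp point (between the pads) lies 19 mm behind it; y points along the fingers, x is the direction in which the jaws open and shut, and the axes are right-handed (so a half turn about y gives the same grasp; the last joint's range is limited). The gripper opens to 91 mm and grips with 3 to 60 N. Pads are 32 mm wide; open, the fingers measure 118 mm over their backs; the gripper's body (76 mm by 178 mm) begins 60 mm behind the grasp point.
Start: joints at [-73.023, 28.281, 77.091, -0, 74.628, -5.472], TCP at [0.239, -0.578, 0.214] pointing down, gripper open.
Joint ranges: [-166.48, 166.48], [-47.26, 123.95], [12.59, 153.08], [-70.14, 250.14], [6.76, 159.57], [-176.63, 176.63]. Speed limits (degrees/s): [108.29, 108.29, 147.25, 172.46, 172.46, 172.46].

### API

Orientations are given as a 3x3 rotation matrix whose columns are the frame's x, y, z axes.
In Python, from bench import ctrl gives the robot as it stands. The module is installed in compiled form; this text tells all that it offers. Calls block until the motion is done:
- ctrl.goto(position, orientation): joint-space move of the TCP to a pose.
- ctrl.move_l(position, vel=0.15, ori=None, contact_N=None): straight line of the TCP; ori=None keeps the orientation; vel is the mean speed in m/s. With contact_N (N) it stops when the force on the tool has changed by that much, and returns True; else False.
- ctrl.movej(angles): joint-space move.
- ctrl.command_gripper(opening): opening from 0.0 (shut) to 1.0 (fully open); the grip force is fixed at half the most; returns when the fingers have stopped.
- ctrl.sleep(seconds).
- ctrl.ik(position, orientation): joint angles nearest the present ones, or None.
- ctrl.read_camera(name): name is "side" or "top"; returns the picture (384x512x3 uint8, blue, green, red); there is no depth.
- ctrl.camera_params(name): a dict with "fx", "fy", "cx", "cy" (pixels), "D" ([k1, k2, p1, p2, k3] as OpenCV has them; the pictures are not rectified), "pose" (4x4, takes a point from camera to world coordinates). Camera axes: x right, y up, looking along -z (the intrinsics and any distortion apply to the point x, -y, -z); pixel columns grow to the right and rows downward; lengths in m; the calibration is good to about 2 mm. A picture is of the moment at which its call begins. camera_params takes no time and is no camera call.
A pose or a line that the arm cannot do raises ctrl.MotionError and nothing moves.
- ctrl.sign_off(): hands the job in, once; it reports no verdict.
Readings, each from a call of its own:
- ctrl.current_t(): time.
- ctrl.current_q(): joint angles.
- ctrl.current_dq(): joint speeds.
- ctrl.current_effort(): joint torques, N m.
- ctrl.current_tool_pos(): TCP position.
- ctrl.current_eef_rot(): TCP orientation.
- ctrl.current_contact_force(): force on the tool from outside, world axes, zero at the start.
- ctrl.current_wrist_torque(): the same for the moment, N m.
- ctrl.current_grip_width(): opening from 0.0 (shut) to 1.0 (fully open).
Only numpy, scipy, OpenCV 4.12 (cv2) and the standard library are available. Lean on these libraries where they do the work, as an engineer would, in place of code of your own. Each camera call takes 0.05 s, during which the arm holds its last target.

## Working session

There is one attempt and no reset: what is moved stays moved. The work goes in short steps, each a Python script; the robot and the scene stay as the last script left them, time stands still between calls to the robot, and variables do not carry over. Pictures are saved under pics/ and viewed, and the job is handed in when it is done.

```bash
ls; mkdir -p pics; cat > h.py <<'E'
import numpy as np, cv2
from bench import ctrl
def snap(n,f):
    im=ctrl.read_camera(n); cv2.imwrite('pics/'+f,im); return im
def ray(n,px):
    p=ctrl.camera_params(n)
    K=np.array([[p['fx'],0,p['cx']],[0,p['fy'],p['cy']],[0,0,1.]])
    u=cv2.undistortPoints(np.array(px,float).reshape(-1,1,2),K,np.array(p['D'],float)).reshape(-1,2)
    T=np.array(p['pose'])
    d=np.c_[u[:,0],-u[:,1],-np.ones(len(u))]@T[:3,:3].T
    return T[:3,3],d
def onz(n,px,z):
    o,d=ray(n,px); return o+d*((z-o[2])/d[:,2])[:,None]
def proj(n,P):
    p=ctrl.camera_params(n);T=np.array(p['pose'])
    c=(np.atleast_2d(P)-T[:3,3])@T[:3,:3]
    c=c*np.array([1,-1,-1.])
    K=np.array([[p['fx'],0,p['cx']],[0,p['fy'],p['cy']],[0,0,1.]])
    return cv2.projectPoints(c,np.zeros(3),np.zeros(3),K,np.array(p['D'],float))[0].reshape(-1,2)
def tri(a,b):
    # a=(cam,px)
    A=[];B=[]
    for n,px in (a,b):
        o,d=ray(n,[px]);d=d[0]/np.linalg.norm(d[0]);M=np.eye(3)-np.outer(d,d);A.append(M);B.append(M@o)
    return np.linalg.solve(sum(A),sum(B))
E
python3 - <<'E'
from h import *
for n in('side','top'):
    snap(n,n+'0.png');p=ctrl.camera_params(n);print(n,p)
print(ctrl.current_t(),ctrl.current_eef_rot(),ctrl.current_grip_width())
E
```

```text
pics
side {'fx': 395.1696368474993, 'fy': 395.1696368474993, 'cx': 254.17315575878612, 'cy': 186.17641923536846, 'D': array([-0.03343153,  0.        ,  0.        ,  0.        ,  0.        ]), 'pose': array([[-0.99428614,  0.04428551, -0.0971281 ,  0.41809012],
       [-0.10606974, -0.51225647,  0.85225731,  1.13968604],
       [-0.01201185,  0.85768998,  0.51402686,  0.73775262],
       [ 0.        ,  0.        ,  0.        ,  1.        ]])}
top {'fx': 398.591480253231, 'fy': 398.591480253231, 'cx': 252.20552468249963, 'cy': 192.03338511901907, 'D': array([-0.07387892,  0.        ,  0.        ,  0.        ,  0.        ]), 'pose': array([[-1.40457843e-03,  9.97671207e-01, -6.81922969e-02,
         4.60009986e-01],
       [-9.99998998e-01, -1.41352015e-03, -8.28735478e-05,
         1.60324855e-02],
       [-1.79071738e-04,  6.81921121e-02,  9.97672193e-01,
         1.13870221e+00],
       [ 0.00000000e+00,  0.00000000e+00,  0.00000000e+00,
         1.00000000e+00]])}
0.1 [[ 3.81839597e-01 -2.96617424e-04  9.24228561e-01]
 [-9.24228008e-01  1.01792715e-03  3.81839695e-01]
 [-1.05405765e-03 -9.99999438e-01  1.14542761e-04]] 1.0000852049985647
```

View pics/top0.png

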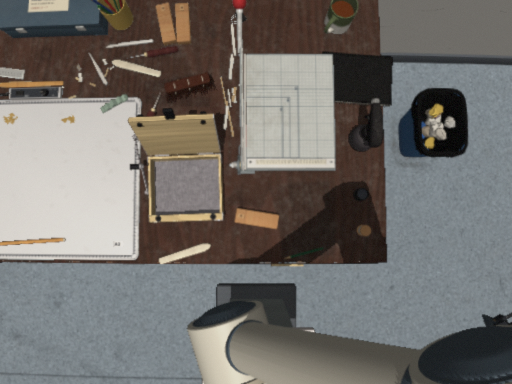

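View pics/side0.png

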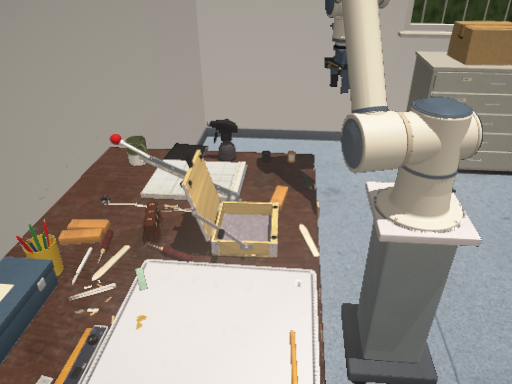

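```bash
python3 - <<'E'
import cv2,numpy as np
t=cv2.imread('pics/top0.png');s=cv2.imread('pics/side0.png')
def g(a): return (255*(a/255.)**.55).astype('uint8')
cv2.imwrite('pics/t1.png',g(cv2.resize(t[90:275,130:390],None,fx=3,fy=3,interpolation=2)))
cv2.imwrite('pics/s1.png',g(cv2.resize(s[140:270,140:330],None,fx=4,fy=4,interpolation=2)))
E
```

```text
(no output)
```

View pics/t1.png

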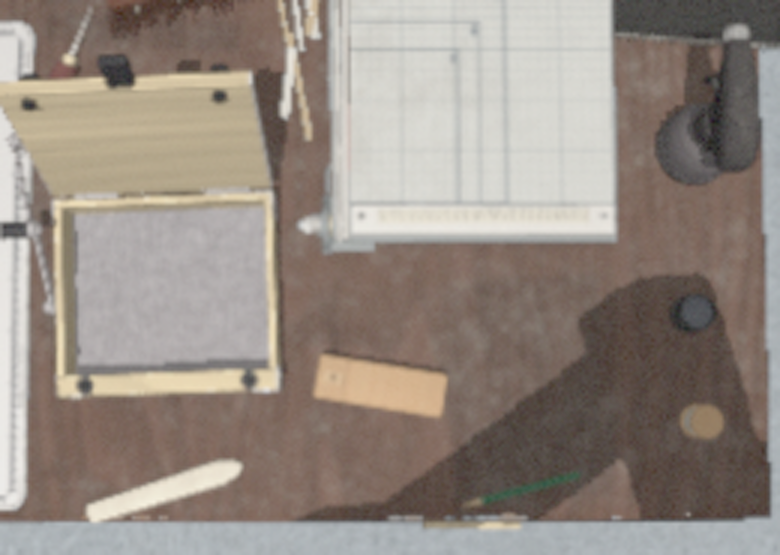

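View pics/s1.png

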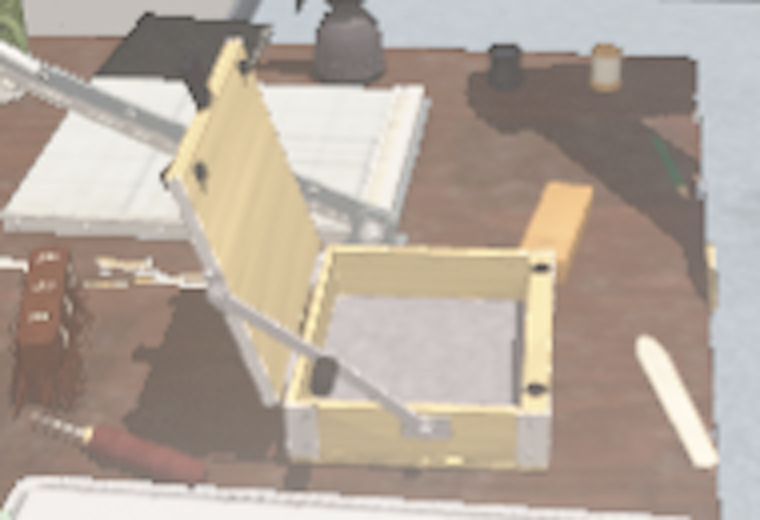

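```bash
python3 - <<'E'
from h import *
t=cv2.imread('pics/top0.png')
f=lambda L,ox=130,oy=90,k=3:[((u+.5)/k-.5+ox,(v+.5)/k-.5+oy) for u,v in L]
print('rim',onz('top',f([(58,397),(280,390),(272,192),(54,199)]),.054).round(4))
print('front inner rim etc',onz('top',f([(84,385),(249,379)]),.054).round(4))
hsv=cv2.cvtColor(t,cv2.COLOR_BGR2HSV)
# block
m=cv2.inRange(hsv,(5,90,130),(20,255,255));m[:200]=0;m[240:]=0;m[:,:225]=0;m[:,290:]=0
c=max(cv2.findContours(m,0,2)[0],key=cv2.contourArea);r=cv2.minAreaRect(c);print(r,cv2.contourArea(c))
bx=cv2.boxPoints(r);P=onz('top',bx,.025);print('block',P.round(4),P.mean(0).round(4))
print([np.linalg.norm(P[i]-P[i-1]).round(4) for i in range(4)])
e=[P[i]-P[i-1] for i in range(4)];e=max(e,key=np.linalg.norm);print('axis deg',np.degrees(np.arctan2(e[1],e[0])))
print('hsv loupe',hsv[194,361],hsv[180,345],'spool',hsv[230,364],hsv[230,350])
print(onz('top',f([(695,312)]),.038),onz('top',f([(704,421)]),.040))
s=f([(505,48)],140,140,4)+f([(506,84)],140,140,4)
print('loupe side top/bot',onz('side',s[:1],.038),onz('side',s[1:],0))
s=f([(605,48)],140,140,4)+f([(605,86)],140,140,4)
print('spool side',onz('side',s[:1],.04),onz('side',s[1:],0))
print('table',onz('top',f([(770,515),(90,520)]),0))
print('folder',onz('top',f([(90,512),(240,465)]),0.004),'pencil',onz('top',f([(468,503),(578,475)]),.004))
print('trimmer',onz('top',f([(325,248),(616,240)]),.02))
E
```

```text
rim [[0.4526 0.2978 0.054 ]
 [0.459  0.0956 0.054 ]
 [0.64   0.1036 0.054 ]
 [0.6343 0.3046 0.054 ]]
front inner rim etc [[0.4635 0.2741 0.054 ]
 [0.469  0.1237 0.054 ]]
((256.4175720214844, 218.35540771484375), (42.73374557495117, 14.29656982421875), 8.972626686096191) 554.0
block [[ 0.4522  0.0664  0.025 ]
 [ 0.4916  0.0603  0.025 ]
 [ 0.4728 -0.0576  0.025 ]
 [ 0.4335 -0.0511  0.025 ]] [0.4625 0.0045 0.025 ]
[np.float64(0.1191), np.float64(0.0398), np.float64(0.1193), np.float64(0.0398)]
axis deg -99.05406054261854
hsv loupe [132  34  38] [ 9 90 74] spool [ 15 130  96] [ 5 90 37]
[[ 0.53025894 -0.28752772  0.038     ]] [[ 0.42952205 -0.29353862  0.04      ]]
loupe side top/bot [[ 0.53204249 -0.29399927  0.038     ]] [[ 0.53048347 -0.2887938   0.        ]]
spool side [[ 0.43173485 -0.29815901  0.04      ]] [[ 0.43018268 -0.2927558   0.        ]]
table [[ 0.33861733 -0.36723937  0.        ]
 [ 0.33568855  0.27988692  0.        ]]
folder [[0.34365473 0.27902264 0.004     ]
 [0.38823082 0.13689001 0.004     ]] pencil [[ 0.3522817  -0.07826868  0.004     ]
 [ 0.37814986 -0.18258859  0.004     ]]
trimmer [[ 0.59228487  0.05615662  0.02      ]
 [ 0.59967104 -0.21857905  0.02      ]]
```

```bash
cat >> h.py <<'E'
CC=np.array([.5465,.2008,0.]);YAW=np.radians(2.1)
RC=np.array([[np.cos(YAW),-np.sin(YAW),0],[np.sin(YAW),np.cos(YAW),0],[0,0,1.]])
def cw(x,y,z): return CC+RC@np.array([x,y,z])
def Rj(deg,tilt=None):
    a=np.radians(deg);x=np.array([np.cos(a),np.sin(a),0]);y=np.array([0,0,-1.]);return np.c_[x,y,np.cross(x,y)]
def st(s=''):
    print(s,'t=%.2f'%ctrl.current_t(),np.round(ctrl.current_tool_pos(),4),'F',np.round(ctrl.current_contact_force(),1),'w=%.3f'%ctrl.current_grip_width())
E
python3 - <<'E'
from h import *
for nm,p,degs in [('block',(.4625,.0045,.005),(-9.05,170.95)),('blockplace',cw(-30,0,15)*0+cw(-.03,0,.015),(2.1,182.1)),
 ('loupe',(.5305,-.289,.006),(90,-90)),('spool',(.430,-.293,.006),(90,-90,0,180)),('lp',cw(.045,.008,.016),(92.1,-87.9)),('sp',cw(.045,-.05,.016),(92.1,-87.9)),('tab',cw(.093+.057,0,.25),(92.1,-87.9))]:
  for d in degs:
    for z in (0,.15):
      q=ctrl.ik(np.array(p)+[0,0,z],Rj(d));print(nm,d,z,None if q is None else np.round(q,0))
E
```

```text
block -9.05 0 [ -7.  35. 111.  -0.  33.   2.]
block -9.05 0.15 [ -7.  20. 104.  -0.  57.   2.]
block 170.95 0 None
block 170.95 0.15 None
blockplace 2.1 0 [15. 38. 98. -0. 44. 13.]
blockplace 2.1 0.15 [15. 26. 91. -0. 64. 13.]
blockplace 182.1 0 [  15.   38.   98.   -0.   44. -167.]
blockplace 182.1 0.15 [  15.   26.   91.   -0.   64. -167.]
loupe 90 0 [ -34.   41.   91.   -0.   48. -124.]
loupe 90 0.15 [ -34.   30.   84.   -0.   66. -124.]
loupe -90 0 [-34.  41.  91.  -0.  48.  56.]
loupe -90 0.15 [-34.  30.  84.  -0.  66.  56.]
spool 90 0 [ -41.   37.  103.   -0.   40. -131.]
spool 90 0.15 [ -41.   24.   96.   -0.   60. -131.]
spool -90 0 [-41.  37. 103.  -0.  40.  49.]
spool -90 0.15 [-41.  24.  96.  -0.  60.  49.]
spool 0 0 [-41.  37. 103.  -0.  40. -41.]
spool 0 0.15 [-41.  24.  96.  -0.  60. -41.]
spool 180 0 [-41.  37. 103.  -0.  40. 139.]
spool 180 0.15 [-41.  24.  96.  -0.  60. 139.]
lp 92.1 0 [ 14.  42.  87.  -0.  51. -78.]
lp 92.1 0.15 [ 14.  31.  80.  -0.  69. -78.]
lp -87.9 0 [ 14.  42.  87.  -0.  51. 102.]
lp -87.9 0.15 [ 14.  31.  80.  -0.  69. 102.]
sp 92.1 0 [  9.  41.  89.  -0.  50. -83.]
sp 92.1 0.15 [  9.  30.  82.  -0.  68. -83.]
sp -87.9 0 [ 9. 41. 89. -0. 50. 97.]
sp -87.9 0.15 [ 9. 30. 82. -0. 68. 97.]
tab 92.1 0 [ 12.  36.  58.  -0.  87. -80.]
tab 92.1 0.15 [ 12.  33.  41.  -0. 106. -80.]
tab -87.9 0 [ 12.  36.  58.  -0.  87. 100.]
tab -87.9 0.15 [ 12.  33.  41.  -0. 106. 100.]
```

```bash
python3 - <<'E'
from h import *
p=np.array([.4625,.0045,.005])
ctrl.goto(p+[0,0,.11],Rj(-9.05));st('above')
im=snap('top','t2.png')
ctrl.move_l(p,.12);st('down')
ctrl.command_gripper(0.0);st('grip')
ctrl.move_l(p+[0,0,.10],.2);st('up')
snap('top','t3.png');snap('side','s3.png')
E
```

```text
above t=2.36 [0.4629 0.0039 0.1151] F [ 0.2 -0.3 -0.9] w=1.001
down t=3.48 [0.4628 0.0045 0.0055] F [ 1.  -0.5 -0. ] w=0.998
grip t=4.31 [0.4625 0.0045 0.005 ] F [-0.2  0.5  0.1] w=0.434
up t=4.96 [0.4621 0.0045 0.1044] F [-0.  0. -1.] w=0.435
```

```bash
python3 - <<'E'
from h import *
R=Rj(2.1)
ctrl.goto(cw(-.03,0,.125),R);st('above')
ctrl.move_l(cw(-.03,0,.03),.15)
c=ctrl.move_l(cw(-.03,0,.013),.03,contact_N=4);st('down %s'%c)
ctrl.command_gripper(0.434+.10);st('rel')
ctrl.move_l(cw(-.03,0,.15),.25)
p=np.array([.5305,-.289,.006])
ctrl.goto(p+[0,0,.11],Rj(-90));st('above loupe')
snap('side','s4.png');snap('top','t4.png')
E
```

```text
above t=5.88 [0.516  0.1995 0.1242] F [ 0.3 -0.3 -0.2] w=0.438
down True t=7.17 [0.5163 0.1997 0.0146] F [ 1.1 -0.4  1.7] w=0.433
rel t=7.54 [0.5162 0.1996 0.0148] F [-0.1 -1.2 -0.1] w=0.531
above loupe t=10.02 [ 0.5308 -0.288   0.116 ] F [-0.1  0.5 -0.4] w=0.536
```

View pics/s4.png

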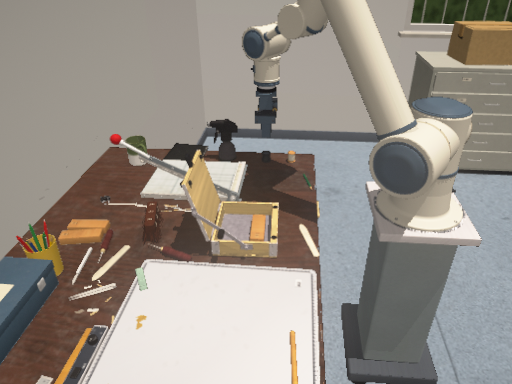

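View pics/t4.png

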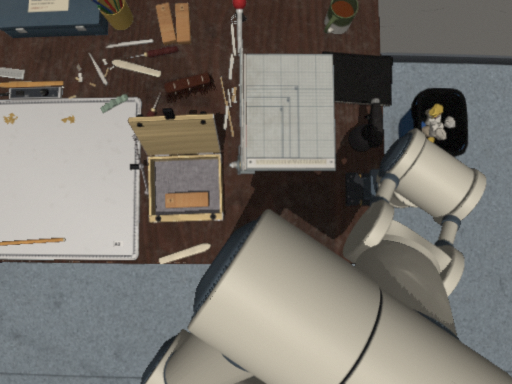

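```bash
python3 - <<'E'
from h import *
p=np.array([.5305,-.289,.005])
ctrl.command_gripper(.8)
print(ctrl.move_l(p,.12,contact_N=8));st('down')
ctrl.command_gripper(0.0);st('grip')
ctrl.move_l(p+[0,0,.13],.2);st('up')
R=Rj(-87.9)
ctrl.goto(cw(.045,.008,.15),R);st('above')
snap('side','s5.png');snap('top','t5.png')
E
```

```text
False
down t=11.75 [ 0.5309 -0.2893  0.0057] F [-1.1 -0.6  0.4] w=0.798
grip t=12.42 [ 0.5305 -0.2891  0.0051] F [-0.7  0.2  2.7] w=0.382
up t=13.22 [ 0.5299 -0.2886  0.134 ] F [-0.4  0.2 -1.2] w=0.380
above t=15.04 [0.5915 0.2094 0.1499] F [ 0.1 -0.9 -1. ] w=0.383
```

View pics/s5.png

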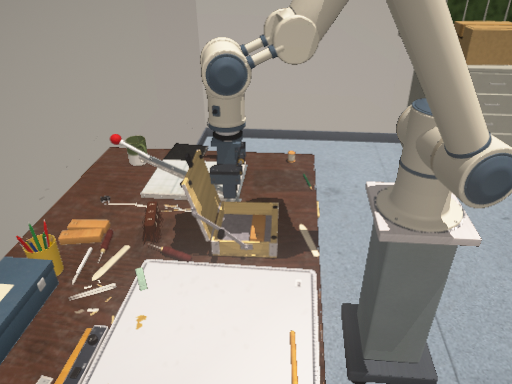

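```bash
python3 - <<'E'
from h import *
ctrl.move_l(cw(.045,.008,.035),.12);st()
c=ctrl.move_l(cw(.045,.008,.013),.03,contact_N=4);st('down %s'%c)
ctrl.command_gripper(0.38+.10);st('rel')
ctrl.move_l(cw(.045,.008,.15),.2)
p=np.array([.430,-.2935,.005])
ctrl.goto(p+[0,0,.11],Rj(-90));st('above spool')
snap('side','s6.png');snap('top','t6.png')
ctrl.command_gripper(.7)
print(ctrl.move_l(p,.12,contact_N=8));st('down')
ctrl.command_gripper(0.0);st('grip')
ctrl.move_l(p+[0,0,.13],.2);st('up')
snap('side','s7.png')
E
```

```text
t=16.25 [0.5916 0.2106 0.0357] F [-0.4 -0.3 -1.3] w=0.383
down True t=16.88 [0.5909 0.2104 0.0149] F [0.3 0.8 3.3] w=0.386
rel t=17.25 [0.5905 0.2102 0.0147] F [ 0.3 -0.7 -0.5] w=0.478
above spool t=19.99 [ 0.4305 -0.293   0.115 ] F [0.3 0.1 0.5] w=0.476
False
down t=21.67 [ 0.4303 -0.2937  0.0055] F [0.3 0.2 0. ] w=0.698
grip t=22.34 [ 0.43   -0.2935  0.005 ] F [-0.2 -1.1  1.2] w=0.297
up t=23.14 [ 0.4296 -0.2931  0.1342] F [ 0.2  1.  -0.2] w=0.291
```

```bash
python3 - <<'E'
import cv2,numpy as np
t=cv2.imread('pics/top6.png') if 0 else cv2.imread('pics/t6.png');s=cv2.imread('pics/s7.png')
a=cv2.resize(t[140:240,130:230],(390,390),interpolation=2)
b=cv2.resize(s[140:270,180:310],(390,390),interpolation=2)
cv2.imwrite('pics/c6.png',(255*(np.hstack([a,b])/255.)**.6).astype('uint8'))
E
```

```text
(no output)
```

View pics/c6.png

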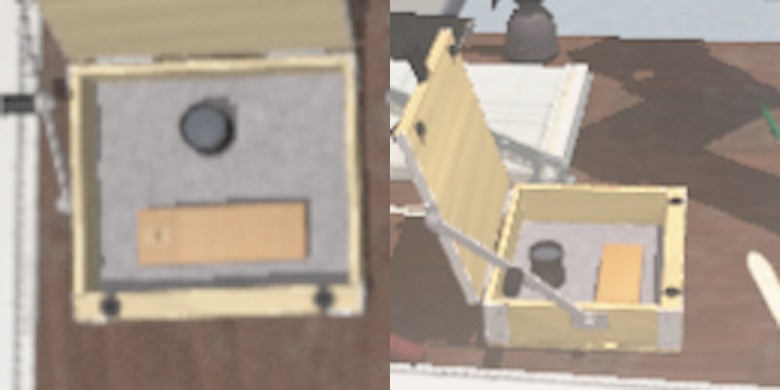

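View pics/s7.png

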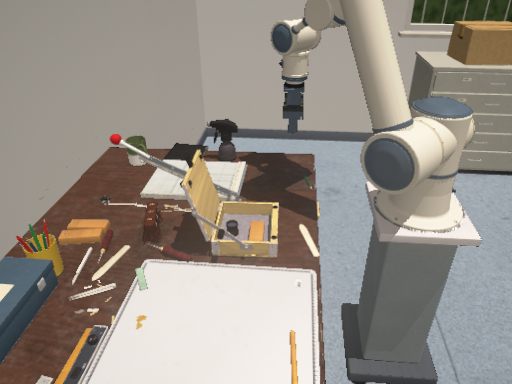

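```bash
python3 - <<'E'
from h import *
ctrl.goto(cw(.045,-.05,.15),Rj(-87.9));st('above')
ctrl.move_l(cw(.045,-.05,.035),.12);st()
c=ctrl.move_l(cw(.045,-.05,.013),.03,contact_N=4);st('down %s'%c)
ctrl.command_gripper(0.42);st('rel')
ctrl.move_l(cw(.045,-.05,.06),.08)
ctrl.move_l(cw(.03,-.05,.25),.2)
# go clear to front-left? see
ctrl.goto(cw(-.16,.0,.25),Rj(2.1));st()
snap('side','s8.png');snap('top','t8.png')
E
python3 - <<'E'
import cv2,numpy as np
t=cv2.imread('pics/t8.png');s=cv2.imread('pics/s8.png')
a=cv2.resize(t[100:240,110:250],(390,390),interpolation=2)
b=cv2.resize(s[140:270,180:310],(390,390),interpolation=2)
cv2.imwrite('pics/c8.png',(255*(np.hstack([a,b])/255.)**.6).astype('uint8'))
E
```

```text
above t=24.93 [0.5934 0.1514 0.1499] F [ 0.8 -0.7  0.2] w=0.293
 t=26.03 [0.5938 0.1525 0.0357] F [-0.   1.  -0.1] w=0.296
down True t=26.68 [0.5931 0.1522 0.0146] F [ 0.2 -1.6  5.3] w=0.292
rel t=27.07 [0.5926 0.1524 0.0145] F [-0.   0.2 -0.4] w=0.419
 t=30.20 [0.387  0.1949 0.2498] F [ 0.6  0.2 -1.6] w=0.419
```

View pics/c8.png

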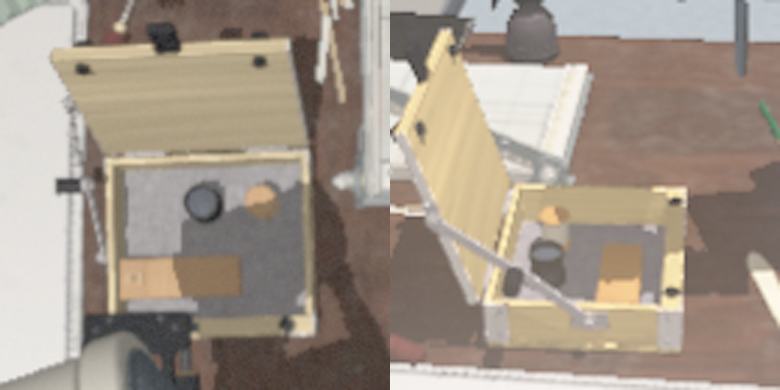

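```bash
python3 - <<'E'
from h import *
for f in('t4','t6','t8'):
    t=cv2.imread('pics/%s.png'%f);hsv=cv2.cvtColor(t,cv2.COLOR_BGR2HSV)
    m=cv2.inRange(hsv,(5,100,50),(18,255,255));m[:180]=0;m[222:]=0;m[:,:140]=0;m[:,225:]=0
    c=max(cv2.findContours(m,0,2)[0],key=cv2.contourArea);r=cv2.minAreaRect(c);print(f,r,cv2.boundingRect(c))
    P=onz('top',cv2.boxPoints(r),.035);print(((P-CC)@RC).round(3))
P=[(-.05,-.06,.035),(-.05,.06,.035),(-.01,.06,.035),(-.01,-.06,.035)]
print(proj('top',[cw(*p) for p in P]).round(0))
t=cv2.imread('pics/t8.png');cv2.imwrite('pics/c9.png',(255*(cv2.resize(t[150:230,130:240],None,fx=7,fy=7,interpolation=0)/255.)**.6).astype('uint8'))
t=cv2.imread('pics/s8.png');cv2.imwrite('pics/d9.png',(255*(cv2.resize(t[190:265,190:300],None,fx=7,fy=7,interpolation=0)/255.)**.6).astype('uint8'))
E
```

```text
t4 ((186.4948272705078, 199.3656005859375), (14.450854301452637, 43.23726272583008), 87.79740142822266) (165, 192, 44, 16)
[[-0.011  0.06   0.035]
 [-0.011 -0.061  0.035]
 [-0.051 -0.061  0.035]
 [-0.051  0.059  0.035]]
t6 ((186.5339813232422, 199.38333129882812), (14.412422180175781, 43.160396575927734), 87.79740142822266) (165, 192, 44, 16)
[[-0.011  0.06   0.035]
 [-0.011 -0.061  0.035]
 [-0.051 -0.061  0.035]
 [-0.051  0.059  0.035]]
t8 ((174.0, 200.0), (16.0, 44.0), 90.0) (152, 192, 45, 17)
[[-0.007  0.095  0.035]
 [-0.012 -0.028  0.035]
 [-0.056 -0.027  0.035]
 [-0.052  0.096  0.035]]
[[208. 205.]
 [165. 207.]
 [165. 193.]
 [207. 191.]]
```

View pics/c9.png

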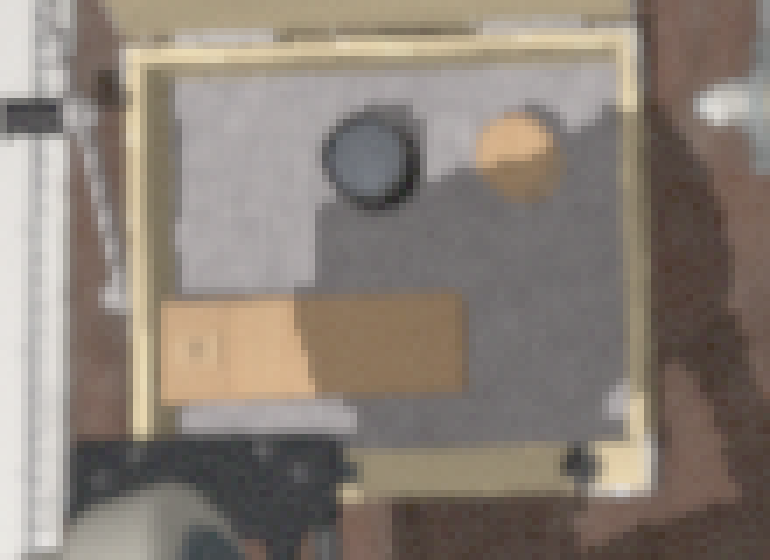

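View pics/d9.png

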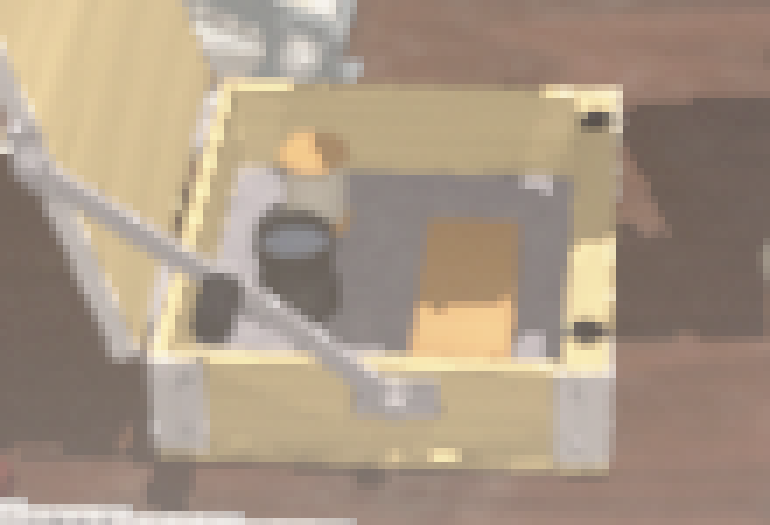

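```bash
cat >> h.py <<'E'
def Ra(ax,az,sgn=1):
    "tool axis (case x,z), jaw along case y"
    y=RC@np.array([ax,0,az]);y/=np.linalg.norm(y);x=RC@np.array([0,sgn,0.]);return np.c_[x,y,np.cross(x,y)]
def barrel(th): return np.array([-.007+.086*np.cos(th),.126,.041+.086*np.sin(th)])
TH0=np.arctan2(.057,.065)
E
python3 - <<'E'
from h import *
print(proj('top',cw(.058,.124,.098)),proj('side',cw(.058,.124,.098)))
print('tri',(tri(('top',(134.3,166.4)),('side',(220.8,234.)))-CC)@RC)
ang=np.radians(28);a=np.array([np.sin(ang),0,-np.cos(ang)])
for s in(1,-1):
  for d in (-.03/.0086*0.1,0,.2,.45):
    B=barrel(TH0-d)-.0085*a; q=ctrl.ik(cw(*B),Ra(a[0],a[2],s));print(s,d,B.round(3),None if q is None else np.round(q))
print(np.round(ctrl.current_q()))
E
```

```text
[[134.77807255 166.27711983]] [[221.15932811 233.39621262]]
tri [0.0583136  0.12558688 0.09714549]
1 -0.3488372093023256 [0.03  0.126 0.124] [ 32.  30. 100. -30.  28. -37.]
1 0 [0.054 0.126 0.105] [ 31.  33.  98. -30.  27. -38.]
1 0.2 [0.064 0.126 0.091] [ 30.  34.  98. -30.  26. -37.]
1 0.45 [0.072 0.126 0.071] [ 30.  37.  98. -32.  24. -35.]
-1 -0.3488372093023256 [0.03  0.126 0.124] [ 32.  30. 100. -30.  28. 143.]
-1 0 [0.054 0.126 0.105] [ 31.  33.  98. -30.  27. 142.]
-1 0.2 [0.064 0.126 0.091] [ 30.  34.  98. -30.  26. 143.]
-1 0.45 [0.072 0.126 0.071] [ 30.  37.  98. -32.  24. 145.]
[19. 10. 99. -0. 70. 17.]
```

```bash
python3 - <<'E'
from h import *
ang=np.radians(28);a=np.array([np.sin(ang),0,-np.cos(ang)]);R=Ra(a[0],a[2],1)
ctrl.command_gripper(0.0)
P=barrel(TH0)-.0085*a
ctrl.goto(cw(*(P-.07*a)),R);st('appr')
ctrl.move_l(cw(*(P-.008*a)),.08);st('near')
print(ctrl.move_l(cw(*(P+.004*a)),.02,contact_N=2));st('touch')
for d in (.08,.16,.24,.32,.40,.46):
    c=ctrl.move_l(cw(*(barrel(TH0-d)-.0075*a)),.04,contact_N=25);st('%.2f %s'%(d,c))
    if c: break
snap('side','s10.png');snap('top','t10.png')
E
```

```text
appr t=32.00 [0.5625 0.327  0.1672] F [0.6 0.3 0.6] w=0.002
near t=32.92 [0.5918 0.3286 0.1125] F [0.1 0.1 0.4] w=0.005
True
touch t=33.44 [0.5966 0.3287 0.1029] F [-0.2 -0.4  0.7] w=0.008
0.08 False t=33.73 [0.6003 0.3287 0.0986] F [-0.9  0.5 -0.4] w=0.004
0.16 False t=34.06 [0.6042 0.3289 0.0929] F [-0.7  0.9  0.1] w=0.005
0.24 False t=34.38 [0.6075 0.3291 0.087 ] F [-0.6  0.3 -0.2] w=0.003
0.32 False t=34.71 [0.6104 0.3292 0.0809] F [ 0.5 -0.1  0.1] w=0.005
0.40 False t=35.03 [0.6128 0.3293 0.0744] F [0.1 0.1 1. ] w=0.008
0.46 True t=35.24 [0.6137 0.3297 0.0724] F [-25.6  -7.2  39.3] w=0.006
```

View pics/s10.png

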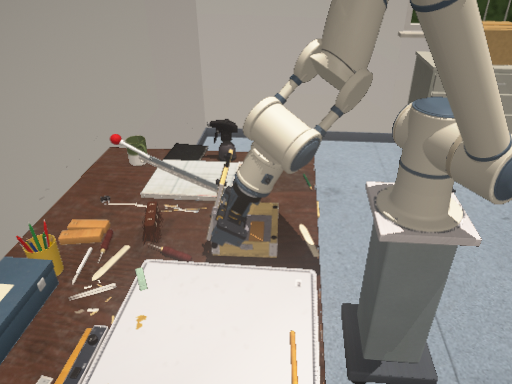

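```bash
python3 - <<'E'
from h import *
st()
ang=np.radians(28);a=np.array([np.sin(ang),0,-np.cos(ang)])
p=np.array(ctrl.current_tool_pos())
ctrl.move_l(p-RC@a*.02,.06);st()
ctrl.move_l(p-RC@a*.10,.2);st()
ctrl.goto(cw(-.16,.0,.25),Rj(2.1));st()
snap('side','s11.png');snap('top','t11.png')
E
python3 - <<'E'
import cv2,numpy as np
t=cv2.imread('pics/t11.png');s=cv2.imread('pics/s11.png')
a=cv2.resize(t[100:240,110:250],(390,390),interpolation=2)
b=cv2.resize(s[140:270,180:310],(390,390),interpolation=2)
cv2.imwrite('pics/c11.png',(255*(np.hstack([a,b])/255.)**.6).astype('uint8'))
E
```

```text
t=35.34 [0.6136 0.3296 0.0725] F [-24.   -6.3  34.9] w=0.005
 t=35.86 [0.6043 0.3294 0.0903] F [ 1.   0.1 -0. ] w=0.003
 t=36.41 [0.5669 0.3279 0.1605] F [ 0.3  0.1 -0.4] w=0.002
 t=37.39 [0.3872 0.1948 0.2491] F [-0.9  0.2  0.1] w=0.006
```

View pics/c11.png

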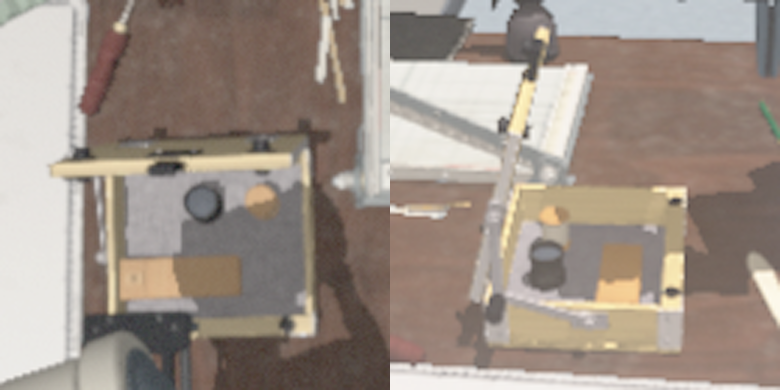

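```bash
cat >> h.py <<'E'
def lidpt(phi,r=.207,n=.006,y=0.):
    return np.array([.093-r*np.cos(phi)+n*np.sin(phi),y,.055+r*np.sin(phi)+n*np.cos(phi)])
E
python3 - <<'E'
from h import *
for ph in (1.3,1.4,1.45,1.5,1.55,1.6,1.65):
    f=lambda r,n=.006,y=0:[proj(c,cw(*lidpt(ph,r,n,y)))[0].round(1) for c in('top','side')]
    print(ph,'tab',f(.207),'tip',f(.222),'cornerL',f(.186,0,.1),'pinL',f(.174,.023,.075))
k=390/140;k2=3
print('obs tab top',110+165/k,100+168/k,'cornerL top',110+52/k,100+170/k,'pinL',110+82/k,100+156/k,'pinR',110+262/k,100+147/k)
print('obs tab side',180+530/k2-130,140+68/3)
t=cv2.imread('pics/t11.png');s=cv2.imread('pics/s11.png')
a=cv2.resize(t[135:175,120:230],(770,280),interpolation=0);b=cv2.resize(s[145:195,165:275],(770,350),interpolation=0)
b=cv2.resize(s[145:180,180:290],(770,245),interpolation=0)
cv2.imwrite('pics/c12.png',(255*(np.vstack([a,b])/255.)**.6).astype('uint8'))
E
```

```text
1.3 tab [array([169. , 161.2]), array([229.8, 158.5])] tip [array([167.7, 162. ]), array([231.1, 153.7])] cornerL [array([127.9, 164.4]), array([225.4, 184.4])] pinL [array([139.1, 153.4]), array([216.9, 181. ])]
1.4 tab [array([168.4, 151.9]), array([222.2, 157. ])] tip [array([167.1, 151.9]), array([222.9, 152.1])] cornerL [array([127.3, 156.3]), array([218.1, 182.8])] pinL [array([138.8, 145.9]), array([210.2, 180.3])]
1.45 tab [array([168.2, 147.3]), array([218.4, 156.5])] tip [array([166.8, 146.9]), array([218.8, 151.5])] cornerL [array([127. , 152.3]), array([214.4, 182.2])] pinL [array([138.8, 142.1]), array([206.8, 180.2])]
1.5 tab [array([168.1, 142.6]), array([214.6, 156.2])] tip [array([166.7, 141.8]), array([214.6, 151.2])] cornerL [array([126.9, 148.2]), array([210.7, 181.8])] pinL [array([138.7, 138.4]), array([203.4, 180.2])]
1.55 tab [array([168. , 138.1]), array([210.8, 156.1])] tip [array([166.5, 136.8]), array([210.5, 151. ])] cornerL [array([126.8, 144.2]), array([207. , 181.6])] pinL [array([138.8, 134.8]), array([200.1, 180.3])]
1.6 tab [array([167.9, 133.5]), array([207. , 156.1])] tip [array([166.5, 131.9]), array([206.4, 151.1])] cornerL [array([126.7, 140.2]), array([203.4, 181.5])] pinL [array([138.9, 131.2]), array([196.8, 180.7])]
1.65 tab [array([167.9, 129.1]), array([203.2, 156.3])] tip [array([166.5, 127.1]), array([202.4, 151.3])] cornerL [array([126.7, 136.3]), array([199.7, 181.6])] pinL [array([139. , 127.8]), array([193.6, 181.1])]
obs tab top 169.23076923076923 160.30769230769232 cornerL top 128.66666666666666 161.02564102564102 pinL 139.43589743589743 156.0 pinR 204.05128205128204 152.76923076923077
obs tab side 226.66666666666663 162.66666666666666
```

View pics/c12.png

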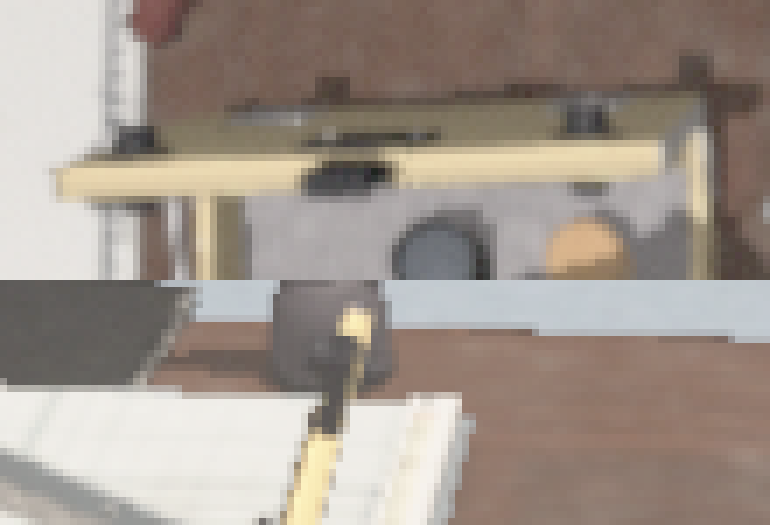

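```bash
cat >> h.py <<'E'
GR,GG=.212,.014
def tabtcp(phi): return cw(*lidpt(phi,GR,.006))-np.array([0,0,GG])
E
python3 - <<'E'
from h import *
R=Rj(92.1)
ctrl.goto(tabtcp(1.31)+[0,0,.09],R);st('above')
ctrl.command_gripper(.55)
print(ctrl.move_l(tabtcp(1.31),.08,contact_N=6));st('at')
snap('side','s13.png');snap('top','t13.png')
E
python3 - <<'E'
import cv2,numpy as np
t=cv2.imread('pics/t13.png');s=cv2.imread('pics/s13.png')
a=cv2.resize(t[100:240,110:250],(390,390),interpolation=2)
b=cv2.resize(s[110:240,180:310],(390,390),interpolation=2)
cv2.imwrite('pics/c13.png',(255*(np.hstack([a,b])/255.)**.6).astype('uint8'))
E
```

```text
above t=39.02 [0.5903 0.2025 0.337 ] F [-0.1 -0.2 -0.7] w=0.008
False
at t=41.18 [0.5909 0.2025 0.2479] F [-0.2 -0.2 -0.4] w=0.550
```

View pics/c13.png

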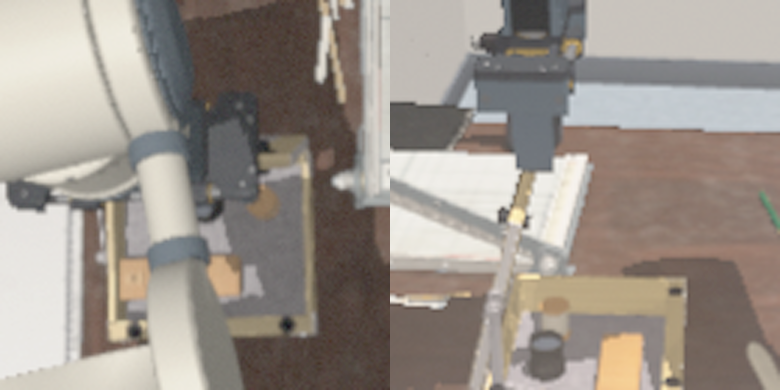

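```bash
python3 - <<'E'
from h import *
ctrl.command_gripper(0.0);st('grip')
w=ctrl.current_grip_width()
if .22<w<.31:
    for ph in np.arange(1.25,.99,-.0833):
        c=ctrl.move_l(tabtcp(ph),.06,contact_N=40);st('%.2f %s'%(ph,c))
        if c: break
snap('side','s14.png');snap('top','t14.png')
E
python3 - <<'E'
import cv2,numpy as np
s=cv2.imread('pics/s14.png')
b=cv2.resize(s[110:270,160:320],(560,560),interpolation=2)
cv2.imwrite('pics/c14.png',(255*(b/255.)**.6).astype('uint8'))
E
```

```text
grip t=41.81 [0.5906 0.2023 0.2474] F [-0.3 -2.1  1.2] w=0.259
1.25 False t=42.17 [0.5778 0.2019 0.244 ] F [-1.  -1.7  0.6] w=0.259
1.17 False t=42.61 [0.5615 0.2013 0.2382] F [-1.1 -2.1  2.7] w=0.257
1.08 False t=43.05 [0.5455 0.2007 0.2311] F [-3.3 -3.4  3. ] w=0.261
1.00 False t=43.49 [0.5301 0.2002 0.2226] F [-1.4 -2.7  0.3] w=0.257
```

View pics/c14.png

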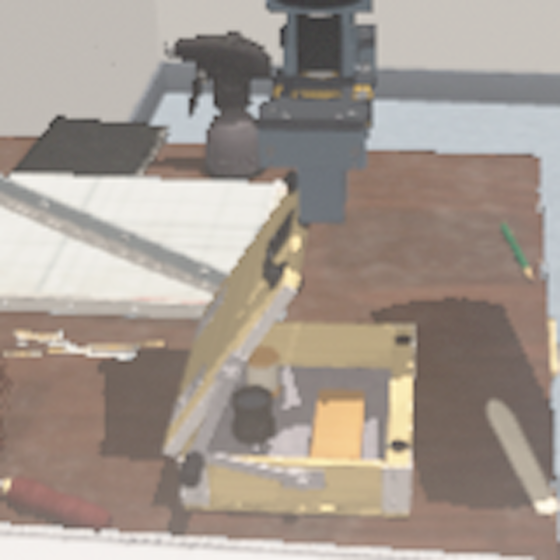

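Lid follows the tab (side view: lid at about 57°, contents still in place). Continue down.

```bash
python3 - <<'E'
from h import *
ok=True
for ph in (.9,.8,.7,.6,.5,.4,.3,.2,.1,.03):
    c=ctrl.move_l(tabtcp(ph),.06,contact_N=30);st('%.2f %s'%(ph,c))
    if c: ok=False;break
if ok:
    c=ctrl.move_l(tabtcp(0)-[0,0,.004],.02,contact_N=15);st('shut %s'%c)
snap('side','s15.png');snap('top','t15.png')
E
python3 - <<'E'
import cv2,numpy as np
t=cv2.imread('pics/t15.png');s=cv2.imread('pics/s15.png')
a=cv2.resize(t[100:260,110:270],(390,390),interpolation=2)
b=cv2.resize(s[140:270,180:310],(390,390),interpolation=2)
cv2.imwrite('pics/c15.png',(255*(np.hstack([a,b])/255.)**.6).astype('uint8'))
E
```

```text
0.90 False t=44.09 [0.5126 0.1996 0.2108] F [ 0.  -2.5 -1.1] w=0.261
0.80 False t=44.59 [0.4963 0.199  0.1973] F [ 1.  -2.2 -2.3] w=0.258
0.70 False t=45.09 [0.4814 0.1985 0.1822] F [ 1.7 -1.5 -3.4] w=0.262
0.60 False t=45.59 [0.468  0.198  0.1656] F [ 1.4  0.4 -3.3] w=0.260
0.50 False t=46.09 [0.4564 0.1976 0.1479] F [ 1.4  0.3 -2.9] w=0.259
0.40 False t=46.59 [0.4467 0.1972 0.1291] F [ 0.2  1.1 -2.1] w=0.261
0.30 False t=47.09 [0.4389 0.1969 0.1093] F [ 0.5  2.9 -1.7] w=0.257
0.20 False t=47.59 [0.433  0.1967 0.0888] F [ 1.1  5.  -3.2] w=0.261
0.10 False t=48.09 [0.4293 0.1965 0.0677] F [ 0.2  4.7 -1.2] w=0.258
0.03 False t=48.49 [0.4279 0.1965 0.0526] F [-0.5  5.1 -1.7] w=0.258
shut True t=48.85 [0.4278 0.1966 0.048 ] F [-0.9  0.5  5.6] w=0.261
```

View pics/c15.png

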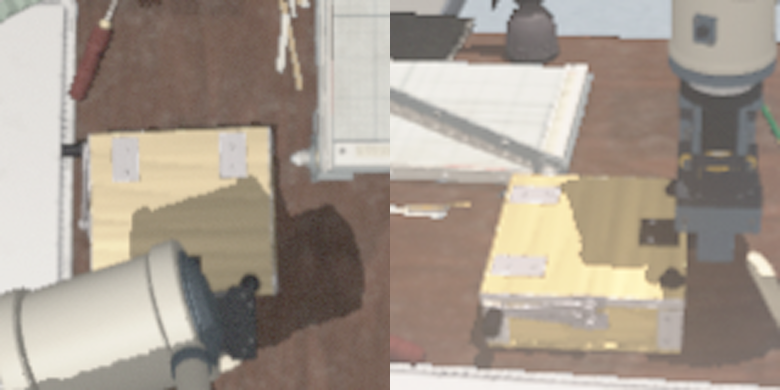

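```bash
python3 - <<'E'
from h import *
c=ctrl.move_l(tabtcp(0)-[0,0,.004],.015,contact_N=18);st('shut %s'%c)
ctrl.command_gripper(.5);st('rel')
ctrl.move_l(tabtcp(0)+[0,0,.12],.15)
ctrl.goto(cw(-.16,-.25,.25),R:=Rj(2.1));st()
snap('side','s16.png');snap('top','t16.png')
E
python3 - <<'E'
import cv2,numpy as np
t=cv2.imread('pics/t16.png');s=cv2.imread('pics/s16.png')
a=cv2.resize(t[130:240,120:230],(390,390),interpolation=2)
b=cv2.resize(s[170:270,200:300],(390,390),interpolation=2)
cv2.imwrite('pics/c16.png',(255*(np.hstack([a,b])/255.)**.6).astype('uint8'))
E
```

```text
shut True t=49.16 [0.4279 0.1966 0.0478] F [-1.8 -0.2 11.3] w=0.259
rel t=49.69 [0.428  0.1969 0.0477] F [ 0.   0.3 -0.2] w=0.496
 t=51.67 [ 0.3958 -0.0544  0.2494] F [0.8 0.8 0.2] w=0.495
```

View pics/c16.png

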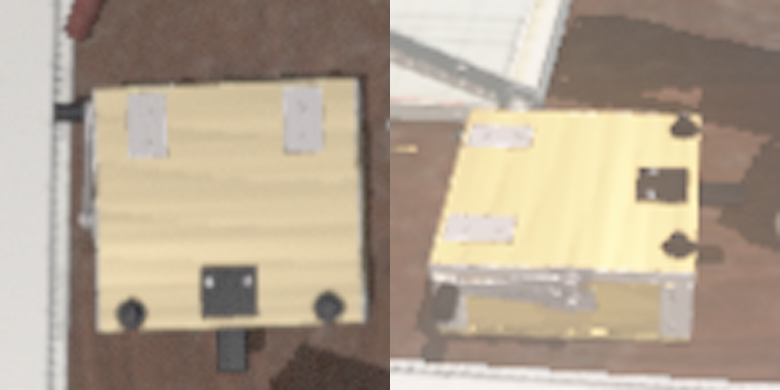

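```bash
python3 - <<'E'
from h import *
for y in(.075,-.075): print(proj('top',cw(-.081,y,.078)),proj('side',cw(-.081,y,.078)))
k=390/110;print('obs',120+132/k,130+313/k,120+328/k,130+305/k,'side',200+(678-390)/3.9,170+243/3.9,200+(684-390)/3.9,170+125/3.9)
ctrl.command_gripper(0)
R=Rj(2.1)
for y in (-.075,.075):
    ctrl.goto(cw(-.081,y,.13),R)
    ctrl.move_l(cw(-.081,y,.084),.12);st('near')
    c=ctrl.move_l(cw(-.081,y,.0735),.02,contact_N=22);st('head %s'%c)
    c=ctrl.move_l(cw(-.081,y,.066),.015,contact_N=22);st('push %s'%c)
    ctrl.move_l(cw(-.081,y,.13),.12)
ctrl.goto(cw(-.16,-.25,.25),R);st()
snap('side','s17.png');snap('top','t17.png')
E
python3 - <<'E'
import cv2,numpy as np
t=cv2.imread('pics/t17.png');s=cv2.imread('pics/s17.png')
a=cv2.resize(t[130:240,120:230],(390,390),interpolation=2)
b=cv2.resize(s[170:270,200:300],(390,390),interpolation=2)
cv2.imwrite('pics/c17.png',(255*(np.hstack([a,b])/255.)**.6).astype('uint8'))
E
```

```text
[[156.03911843 218.23553531]] [[274.39685579 229.89808964]]
[[212.08977575 216.18044433]] [[275.66586694 200.13749025]]
obs 157.23076923076923 218.28205128205127 212.5128205128205 216.02564102564102 side 273.84615384615387 232.30769230769232 275.38461538461536 202.05128205128204
near t=54.02 [0.4686 0.1223 0.0847] F [ 0.4  0.  -0. ] w=0.003
head False t=54.69 [0.4681 0.1229 0.0734] F [ 0.4  0.1 -0.5] w=0.004
push True t=55.07 [0.468  0.1229 0.0696] F [-2.5 -0.2 14.8] w=0.009
near t=56.91 [0.463  0.2722 0.0842] F [ 0.9  0.1 -0.2] w=0.005
head False t=57.58 [0.4627 0.2728 0.0734] F [ 0.4 -0.1  1.1] w=0.007
push True t=57.97 [0.4627 0.2728 0.0696] F [-1.7 -1.9 14.6] w=0.005
 t=59.96 [ 0.396  -0.0544  0.2496] F [ 1.  -0.4 -0.4] w=0.006
```

View pics/c17.png

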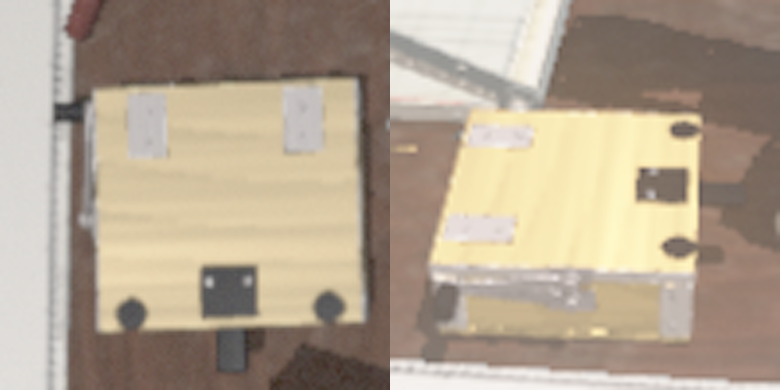

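View pics/t17.png

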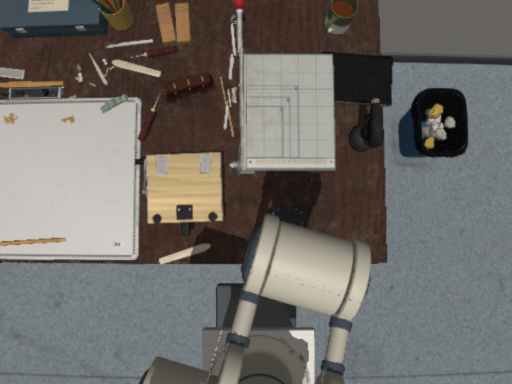

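View pics/s17.png

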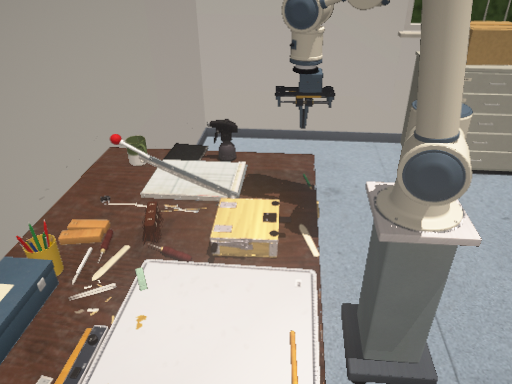

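The top view (case at about (185,188)) shows the lid shut with the folder, bottle and trimmer in place. The side view also shows the pencil in place, near (307,178). I'm handing in.

```bash
python3 - <<'E'
from h import *
ctrl.sign_off();st()
E
```

```text
the job is handed in; nothing more can be done
the job is handed in; nothing more can be done
```

The case is packed, shut and locked, and I handed the job in at about 60 s of the 192 s allowed.

- **Packing:** Only three of the listed things were there: one press block, the loupe and one spool. All three went into the well side by side in one layer. While the arm was away, the block got knocked about 35 mm to the left, up against the left wall. My image measurement showed it still inside the well and lying flat, so I left it there.
- **Stay and lid:** I broke the stay by pushing its barrel along its arc. I then held the pull tab all the way down until the lid stopped against the rim, within about 1 mm of the expected height.
- **Pins:** With the lid shut, I pressed the right pin and then the left. Each push stopped at z = 69.6 mm against an expected collar top of 69.5 mm, and both heads look flush in the side picture.
- **One force spike:** The last stretch of the stay push met a hard resistance, and the wrist force peaked at about 47 N. I backed off straight away. The cause is not certain: it was either the stay's own resistance or the lid coming forward against the gripper's body. If it was the lid, it may have come close to or over the 40 N limit on body contact. Neither picture afterwards showed any damage.
- **Last check:** In the final pictures the lid is shut, and the pencil, bone folder and spray bottle appear to be where they started. I did not measure their positions again.

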